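Clip a chromatography column into its rail

ROBOT

A 6-joint arm with a two-finger parallel gripper is mounted at the origin on a cart in front of the work surface, level with it; the furniture and walls round the work are solid. World frame = base frame: x ahead of the robot, y to its left, z up, the work surface at z = 0. Lengths are in mm, angles in rad, forces in N, time in s.
With the tool pointing down it reaches from about 275 to 750 mm from the base axis. Payload 10.2 kg.
Tool frame: the origin (TCP) lies at the very end of the fingers, on their centre line; the grasp point (between the pads) lies 19 mm behind it; z points along the fingers, y is the line along which they close (so a half turn about z gives the same grasp; the last joint's range is limited). The gripper opens to 85 mm and grips with 20 to 120 N. Pads are 22 mm wide; open, the fingers measure 114 mm over their backs; the gripper's body (76 mm by 85 mm) begins 54 mm behind the grasp point. The pads swing forward as they close: fully open they stand 13 mm farther back than shut.
Start: joints at [-1.36, 0.313, 1.498, -0, 1.331, -0.223], TCP at [220.657, -476.383, 199.494] pointing down, gripper open.
Joint ranges: [-2.94, 2.94], [-0.97, 2.17], [0.19, 2.56], [-1.23, 4.37], [0.02, 3.11], [-2.88, 2.88]. Speed limits (rad/s): [2.39, 2.39, 3.01, 3.14, 3.14, 3.14].

INTERFACE

Orientations are given as a unit quaternion [w, x, y, z].
In Python, from rig import ctrl gives the robot as it stands.
- The arm moves only by the shell command python3 -m inch 'ROWS' [OPENING] [FORCE]. ROWS is text: rows parted by semicolons, each of 6 numbers parted by spaces: the shift along the tool's x, y, z in mm, then the turn, a rotation vector about the tool's x, y, z in units of 6 degrees (1.0 is 6 degrees). A call has exactly 10 rows; each row shifts and turns the commanded pose from where the row before left it, along the tool's axes as they then stand; what a row does not reach is not made up. A row lasts 1/12 s, in which the tool goes at most 41.7 mm and 7.16 degrees, less where a joint would pass 70% of its speed; a pose out of reach is approached as far as the arm can. A call with a gripper value outside its range is refused whole. OPENING is the opening, from 0 (shut) to 1 (fully open), set as the call begins (- or left out, the last holds). The fingers move at their own pace and stop on an object; FORCE is the grip in N (left out, the last holds). Time passes only in rows, so rows that do not move let the fingers close, or fill a call up. It gives the time, the measured TCP pose, the force, the opening and the grip force at its end, in the units of the state.
- ctrl.sense(): the state, without advancing time (a new reading comes with each control period).
- ctrl.capture(name): name is "scene" or "top"; returns a dict with "image" (400x640x3 uint8, red, green, blue), "intrinsics" (3x3 intrinsics, pixels), "D" ([k1, k2, p1, p2, k3] as OpenCV has them; the pictures are not rectified), "rvec" (rotation vector, rad) and "tvec" (3), from world to camera coordinates, as OpenCV has them. Camera axes: x right, y down, z forward; pixel columns grow to the right and rows downward; lengths in mm; the calibration is good to about 2 mm. A picture is of the moment at which its call begins. There is no depth.
- ctrl.finish_job(): hands the job in; it is judged then, once.
The state is a dict: "time_s": time; "joints": joint angles; "dq": joint speeds; "tau": joint torques, N m; "eef_pos": TCP position; "ee_rot": TCP orientation; "force": force on the tool from outside, world axes, zero at the start; "wrist_torque": the same for the moment, N m; "grip_width": opening from 0.0 (shut) to 1.0 (fully open); "grip_force": force on a finger pad.
Only numpy, scipy, OpenCV 4.12 (cv2) and the standard library are available. Lean on these libraries where they do the work, as an engineer would, in place of code of your own. Each camera call takes 0.05 s, during which the arm holds its last target. There are 200 camera calls.

TASK

Pick up the steel column lying on the bench and snap it from above into both spring clips of the clip rail without ramming it down, its flat end facing the end stop but not yet touching it. Then slide it along in the clips until it meets the stop, press it there gently for about half a second (some 10 N, a light hand's push), and let go, leaving it fully home in both clips and touching the stop. Leave the crucible, the vial and the petri dish where they stand.

Things in the scene. Friction and masses are not known exactly. Their poses are not given: they have to be found in the camera images.
- column_mid (a point): Middle of the loose steel column, on its axis: 14 mm tube with a grey square grip sleeve round this point (18 x 18 mm, 30 mm long) and a 26 mm hexagon nut (13 mm long) on each end, bare between; 162 mm over the nuts, 0.15 to 0.31 kg. y axis: along the tube to the flat end. Starts flat on the bench on its nuts, sleeve sides upright, axis 13 mm up, y within 0.45 rad of world +y.
- flat_end (a point): Centre of the column's flat end face: the outer face of one nut, 81 mm from column_mid along its y axis. This end goes to the stop.
- stub_end (a point): Centre of the outer face of the other nut, 81 mm from column_mid along minus y; from it a white connector stub, 9 mm in diameter, stands out 8 mm further.
- rail: Clip rail, fixed to the bench: aluminium foot 56 x 176 x 12 mm with two grey posts, two C-shaped spring steel clips open upward, and an end stop. Origin: on the bench, below the middle between the clips. y axis: along the row of clips towards the end stop, within 0.25 rad of world +y; z up. A blue block heater, about 0.15 m tall, stands fixed beyond it to the right (world x over 0.51, y below -0.24).
- seat (a point): Midway between the clips, 55 mm above the bench, axes as the rail: a fully seated column's axis runs through it along y, at this height, resting hard on fixed saddles. Between the clips there is free space down to the foot's top, 12 mm above the bench; keep fingers within 34 mm of this point along y.
- clip_near_stop (a point): Middle of the clip nearer the stop, on the seated axis, 42 mm from seat along y (the other clip: 42 mm the other way). Clips are 12 mm wide; mouth about 22 mm at 67 mm above the bench, throat 10 mm. Pushing the column straight down into both takes 10 to 12 N in all while its axis is 65 to 59 mm high, then it snaps home; sliding it along takes 3 to 5 N.
- stop_inner_limit (a point): Point of the rail on the seated axis, 76 mm from seat along y. The end stop (grey block, steel face 28 mm wide, 42 to 68 mm above the bench) was clamped by hand, so its face is 0 to 18 mm beyond this point along y: not measured, to be felt for. It does not yield.
- crucible: White lidded crucible, 43 mm wide, 46 mm tall, loose bystander; origin at the centre of its underside.
- vial: Small vial with a green cap, 22 mm wide, 45 mm tall, loose bystander; origin at the centre of its underside.
- petri_dish: Closed petri dish, 61 mm wide, 14 mm tall, loose bystander; origin at the centre of its underside.
There are look-alikes about, which are no part of the job. Of the things that look like the part that bears column_mid, the larger one is meant.

How it is judged:
By the outcome, as a careful person would: the job done as asked, in the order asked, and still so for the second after the job is handed in, with the robot touching nothing.
It also fails if it takes over 72 s, if anything falls off the work surface, if the arm or the gripper's body presses on something with over 40 N, if the wrist force passes 120 N, or if a joint passes its speed limit or range.

## Working session

There is one attempt and no reset: what is moved stays moved. The work goes in short steps, Python scripts to look and compute and a shell command to move; the robot and the scene stay as the last step left them, time stands still between calls to the robot, and variables do not carry over. Pictures are saved under pics/ and viewed, at most 10 in all, crops included, and the job is handed in when it is done.

```bash
mkdir -p pics; ls
python3 - <<'E'
from rig import ctrl
import cv2,pickle
print(ctrl.sense())
for n in("scene","top"):
    c=ctrl.capture(n); pickle.dump(c,open(f"pics/{n}0.pkl","wb"))
    cv2.imwrite(f"pics/{n}0.png",c["image"][:,:,::-1]); print(n,c["intrinsics"],c["D"],c["rvec"],c["tvec"])
E
```

```text
pics
{'time_s': 0.0, 'joints': array([-1.36041923e+00,  3.13432962e-01,  1.49844636e+00, -7.69970962e-06,
        1.33098609e+00, -2.23400008e-01]), 'dq': array([ 0.00086088, -0.0006551 ,  0.0002746 , -0.00029386,  0.00126845,
       -0.00037641]), 'tau': array([ 1.26364437e-03, -4.12250590e+01, -2.59748733e+01, -5.88066086e-05,
        3.99627839e-03,  4.52236827e-05]), 'eef_pos': array([ 220.58132619, -476.08470023,  198.94032354]), 'ee_rot': array([-6.36389562e-04,  9.76571339e-01,  2.15192970e-01,  4.04700049e-07]), 'force': array([ 0.12806921, -0.26260799, -0.5257713 ]), 'wrist_torque': array([-0.04246552,  0.01915609,  0.02583361]), 'grip_force': 0.0, 'grip_width': 1.0006217482472413}
scene [[446.42937033   0.         319.96936812]
 [  0.         446.42937033 199.91908403]
 [  0.           0.           1.        ]] [0.04081598 0.         0.         0.         0.        ] [ 2.04030584 -1.30617512  0.51274375] [-292.54565325  428.10930092  919.56297649]
top [[429.83149513   0.         322.7058982 ]
 [  0.         429.83149513 196.31702331]
 [  0.           0.           1.        ]] [0.03864191 0.         0.         0.         0.        ] [ 2.15212045 -2.18888148  0.09549504] [ -36.05858423  575.63576954 1303.13157314]
```

View pics/scene0.png

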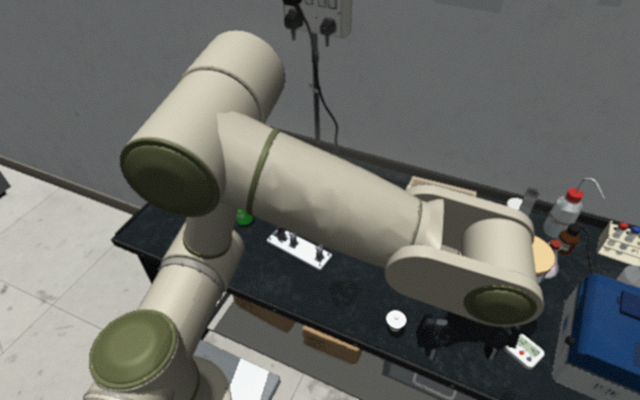

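View pics/top0.png

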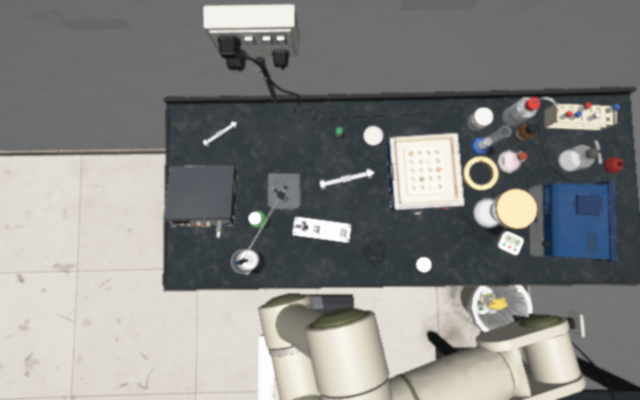

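The top view has world +y to the left. There are two candidates for the column: a bar at about (346,179) and a shorter one at (220,133). The larger, at (346,179), fits the description. The rail is at about (321,230). I'll confirm both in one enlarged crop.

```bash
cat > h.py <<'E'
import numpy as np,cv2
def ray(c,px,z):
    u=cv2.undistortPoints(np.array([[px]],float),c["intrinsics"],c["D"]).ravel()
    R=cv2.Rodrigues(np.array(c["rvec"],float))[0]; t=np.array(c["tvec"],float).ravel()
    o=-R.T@t; d=R.T@np.array([u[0],u[1],1]); return o+d*(z-o[2])/d[2]
def proj(c,p):
    return cv2.projectPoints(np.array([p],float),c["rvec"],c["tvec"],c["intrinsics"],c["D"])[0].ravel()
E
python3 - <<'E'
import pickle,cv2,numpy as np
from h import *
c=pickle.load(open("pics/top0.pkl","rb")); im=c["image"][:,:,::-1]
print(proj(c,[450,0,0]),[ray(c,p,13).round(1) for p in((321,184),(372,174),(206,141),(236,125))])
cv2.imwrite("pics/crop.png",cv2.resize(im[115:275,195:405],None,fx=3.7,fy=3.7,interpolation=cv2.INTER_CUBIC))
E
```

```text
[308.78937913 237.12687574] [array([615.1, -41. ,  13. ]), array([ 643.9, -201.6,   13. ]), array([758.1, 320.1,  13. ]), array([808.2, 225.5,  13. ])]
```

View pics/crop.png

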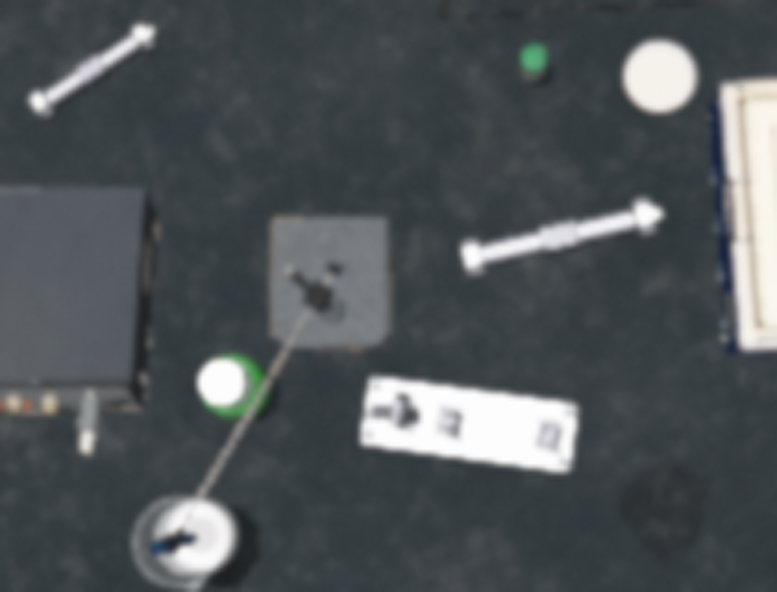

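The crop confirms it: the larger bar is at (346,179), with sleeve and pointed stub on its right (-y) end and the flat end left. The rail has its stop at the left (~(303,227)). The other candidate at (220,133) is shorter (~107 mm).

Run:
```python
import pickle,cv2,numpy as np
from h import *
c=pickle.load(open("pics/top0.pkl","rb")); im=c["image"]
g=im.min(2)
R=cv2.Rodrigues(c["rvec"])[0]; print("cam",(-R.T@c["tvec"]).round())
def blob(x0,y0,x1,y1,th,z):
    m=(g[y0:y1,x0:x1]>th).astype(np.uint8); n,l,s,_=cv2.connectedComponentsWithStats(m)
    k=1+s[1:,4].argmax(); ys,xs=np.where(l==k)
    P=np.array([ray(c,(x+x0,y+y0),z)[:2] for x,y in zip(xs,ys)]); return P,xs+x0,ys+y0
P,xs,ys=blob(312,165,382,192,110,14)
m=P.mean(0);d=np.linalg.svd(P-m)[2][0]; d*=np.sign(d[1]); t=(P-m)@d
print("col",m,"dir",d,"ang",np.arctan2(-d[0],d[1]),"ext",t.min(),t.max(),len(P))
n=np.array([-d[1],d[0]]);w=(P-m)@n
for a in np.arange(-95,96,6):
    k=abs(t-a)<3; 
    if k.any(): print(int(a),k.sum(),np.ptp(w[k]).round(1),w[k].mean().round(1),end=" | ")
# intensity profile along axis
gi=g.astype(np.float32)
print("\nprof",[(a,int(cv2.remap(gi,np.float32([[q[0]]]),np.float32([[q[1]]]),1)[0,0])) for a in range(-96,97,4) for q in [proj(c,[*(m+a*d),20])]])
P,xs,ys=blob(285,210,360,248,110,12)
r=cv2.minAreaRect(P.astype(np.float32)); print("rail",r)
b=cv2.boxPoints(r);print(b)
cv2.imwrite("pics/rail.png",cv2.resize(np.hstack([im[208:250,285:360,::-1]]),None,fx=10,fy=10,interpolation=cv2.INTER_CUBIC))
```

```text
cam [ 450.  -53. 1351.]
col [ 631.82034828 -119.58901228] dir [-0.21687142  0.97620018] ang 0.21860847282947563 ext -90.11644888617757 86.42267826920727 365
-89 4 6.1 0.9 | -83 12 19.9 -0.4 | -77 18 29.1 -0.2 | -71 18 26.8 -0.0 | -65 12 19.2 -0.6 | -59 10 13.8 0.4 | -53 11 16.8 -0.1 | -47 10 13.8 0.9 | -41 11 16.1 0.3 | -35 11 16.1 0.3 | -29 11 16.1 0.5 | -23 12 16.8 -0.2 | -17 11 19.2 0.2 | -11 12 19.2 -1.3 | -5 14 20.6 0.5 | 1 14 20.6 -1.0 | 7 14 19.9 0.8 | 13 14 19.9 -0.6 | 19 11 16.1 0.3 | 25 11 16.1 0.5 | 31 12 16.8 -0.2 | 37 9 13.0 0.7 | 43 11 16.8 -0.1 | 49 11 16.1 -0.3 | 55 11 16.1 -0.1 | 61 11 16.1 -0.1 | 67 13 19.9 0.0 | 73 17 26.0 0.3 | 79 18 26.7 -0.3 | 85 11 22.9 0.2 | 
prof [(-96, 50), (-92, 69), (-88, 134), (-84, 210), (-80, 245), (-76, 251), (-72, 251), (-68, 243), (-64, 221), (-60, 228), (-56, 235), (-52, 235), (-48, 234), (-44, 235), (-40, 237), (-36, 235), (-32, 235), (-28, 236), (-24, 235), (-20, 233), (-16, 227), (-12, 217), (-8, 219), (-4, 221), (0, 222), (4, 223), (8, 223), (12, 224), (16, 226), (20, 232), (24, 236), (28, 237), (32, 235), (36, 236), (40, 237), (44, 235), (48, 236), (52, 237), (56, 236), (60, 234), (64, 235), (68, 235), (72, 245), (76, 251), (80, 245), (84, 183), (88, 90), (92, 58), (96, 55)]
rail ((474.41131591796875, -40.212371826171875), (182.403564453125, 62.591819763183594), 81.27099609375)
[[ 429.63702  -125.60828 ]
 [ 491.50385  -135.10728 ]
 [ 519.1856     45.183533]
 [ 457.3188     54.68254 ]]
```

View pics/rail.png

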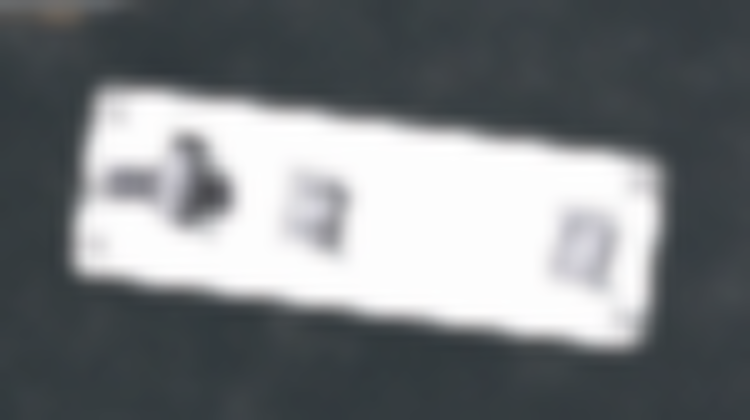

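The close-up shows the rail foot with clips near (317,229) and (343,233) px, and the stop to their left at ~(304,227). Now I'll work out the first moves.

```bash
cat >> h.py <<'E'
from scipy.spatial.transform import Rotation as Ro
def delta(s,pos,ang):
    "tool-frame shift (mm) and turn (6 deg units) to a down pose with tool x at world angle ang (deg)"
    R=Ro.from_quat(np.array(s["ee_rot"])[[1,2,3,0]])
    T=Ro.from_euler("z",ang,degrees=True)*Ro.from_euler("x",180,degrees=True)
    v=(R.inv()*T).as_rotvec(degrees=True)/6
    return R.inv().apply(np.array(pos)-s["eef_pos"]).round(1),v.round(2)
E
python3 - <<'E'
import pickle
from h import *; from rig import ctrl
c=pickle.load(open("pics/top0.pkl","rb"))
print(delta(ctrl.sense(),[632,-120,200],102.5))
for p in ((317,229),(343.5,232.7),(330.2,230.8)): print(ray(c,p,64).round(1))
E
```

```text
(array([ 523. , -150.2,   -0.7]), array([-1.000e-02, -1.000e-02, -1.294e+01]))
[473.7 -27.3  64. ]
[ 461.4 -106.2   64. ]
[467.7 -66.6  64. ]
```

```bash
R="python3 -m inch"; python3 -m inch '26 -7.5 -3 0 0 0;26 -7.5 -3 0 0 0;26 -7.5 -3 0 0 0;26 -7.5 -3 0 0 0;26 -7.5 -3 0 0 0;26 -7.5 -3 0 0 0;26 -7.5 -3 0 0 0;26 -7.5 -3 0 0 0;26 -7.5 -3 0 0 0;26 -7.5 -3 0 0 0' 1 20
python3 -m inch '26 -7.5 0 0 0 0;26 -7.5 0 0 0 0;26 -7.5 0 0 0 0;26 -7.5 0 0 0 0;26 -7.5 0 0 0 0;26 -7.5 0 0 0 0;26 -7.5 0 0 0 0;26 -7.5 0 0 0 0;26 -7.5 0 0 0 0;26 -7.5 0 0 0 0'
python3 -m inch '0 0 0 0 0 -1.1;0 0 0 0 0 -1.1;0 0 0 0 0 -1.1;0 0 0 0 0 -1.1;0 0 0 0 0 -1.1;0 0 0 0 0 -1.1;0 0 0 0 0 -1.1;0 0 0 0 0 -1.1;0 0 0 0 0 -1.1;0 0 0 0 0 -1.1'
python3 - <<'E'
from h import *; from rig import ctrl
s=ctrl.sense(); print(s["joints"],s["eef_pos"],s["force"]); print(delta(s,[632,-120,100],102.5))
E
```

```text
time_s: 0.93
eef_pos: [425.8, -297.9, 229.4]
ee_rot: [-0.0, 0.977, 0.215, -0.0]
force: [-0.9, -0.2, -0.4]
grip_width: 1.002
grip_force: 0.0
time_s: 1.77
eef_pos: [630.2, -120.6, 229.0]
ee_rot: [-0.0, 0.977, 0.215, -0.0]
force: [0.0, 0.0, 0.0]
grip_width: 1.0
grip_force: 0.0
time_s: 2.6
eef_pos: [629.3, -121.7, 229.0]
ee_rot: [-0.0, 0.7, 0.714, -0.0]
force: [0.3, 0.3, 0.4]
grip_width: 0.999
grip_force: 0.0
[-3.73418697e-01  5.65302675e-01  1.04790952e+00  8.43145119e-06
  1.52934866e+00 -3.94040382e-01] [ 629.30628984 -121.65253528  228.99875364] [0.2582625  0.28526518 0.40856231]
(array([  1.5,   2.8, 129. ]), array([-0.01, -0.  , -1.89]))
```

```bash
python3 -m inch '0 0 13 0 0 -.38;0 0 13 0 0 -.38;0 0 13 0 0 -.38;0 0 13 0 0 -.38;0 0 13 0 0 -.37;1.5 2.8 13 0 0 0;0 0 13 0 0 0;0 0 13 0 0 0;0 0 13 0 0 0;0 0 13 0 0 0'
python3 - <<'E'
from h import *; from rig import ctrl
import pickle
a=[]
for n in("scene","top"):
    c=ctrl.capture(n); pickle.dump(c,open(f"pics/{n}1.pkl","wb"))
    p=proj(c,[632,-120,13]) if n=="scene" else proj(c,[470,-66,40]); print(n,p)
    i=c["image"][:,:,::-1]; x,y=int(p[0]),int(p[1]); x=max(75,min(565,x)); y=max(75,min(325,y))
    a.append(cv2.resize(i[y-75:y+75,x-75:x+75],(400,400),interpolation=cv2.INTER_CUBIC)); print(x-75,y-75)
    c2=c
c=pickle.load(open("pics/scene1.pkl","rb")); p=proj(c,[470,-66,40]); print("rail in scene",p)
cv2.imwrite("pics/two.png",np.hstack(a)); cv2.imwrite("pics/scene1.png",c["image"][:,:,::-1])
s=ctrl.sense(); print(delta(s,[632,-120,40],102.5))
E
```

```text
time_s: 3.43
eef_pos: [631.6, -119.5, 98.4]
ee_rot: [-0.0, 0.628, 0.778, -0.0]
force: [-0.7, -0.7, -0.2]
grip_width: 1.001
grip_force: 0.0
scene [349.86640593 215.27975287]
274 140
top [329.8941075  230.16298939]
254 155
rail in scene [307.2062509  243.62402708]
(array([-1.2,  1.4, 56.9]), array([-0.04, -0.03, -0.05]))
```

View pics/two.png

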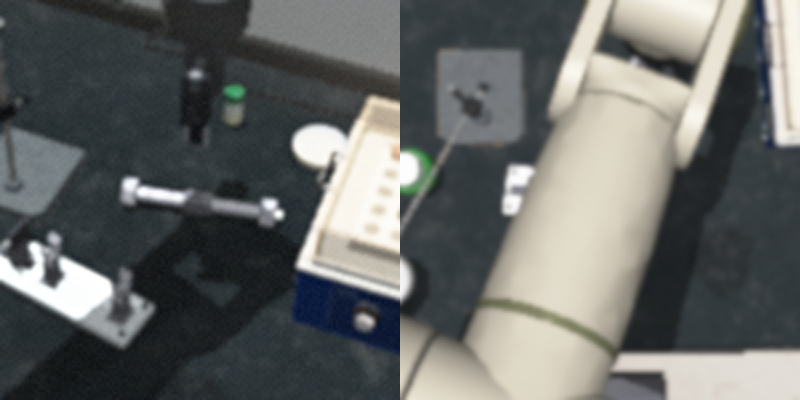

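The left crop (scene) shows the column with sleeve at about (350,216), nuts at (323,211) and (374,219), with the gripper above it. The rail's clips are at about (294,237) and (320,250). On the right (top view) the arm covers most of the rail.

Run:
```python
from h import *
import pickle
c=pickle.load(open("pics/scene1.pkl","rb"))
for p,z in (((322.8,211.3),13),((374.5,218.8),13),((349.5,216.2),13),((293.9,236.8),55),((320.1,249.9),55)): print(ray(c,p,z).round(1))
i=c["image"][:,:,::-1]
R=cv2.Rodrigues(c["rvec"])[0]; print("cam",(-R.T@c["tvec"]).round())
cv2.imwrite("pics/r2.png",cv2.resize(i[205:275,260:345],None,fx=8,fy=8,interpolation=cv2.INTER_CUBIC))
```

```text
[614.6 -43.1  13. ]
[ 647.9 -188.4   13. ]
[ 628.3 -120.4   13. ]
[465.5 -30.2  55. ]
[ 454.5 -110.9   55. ]
cam [-177. -429.  948.]
```

View pics/r2.png

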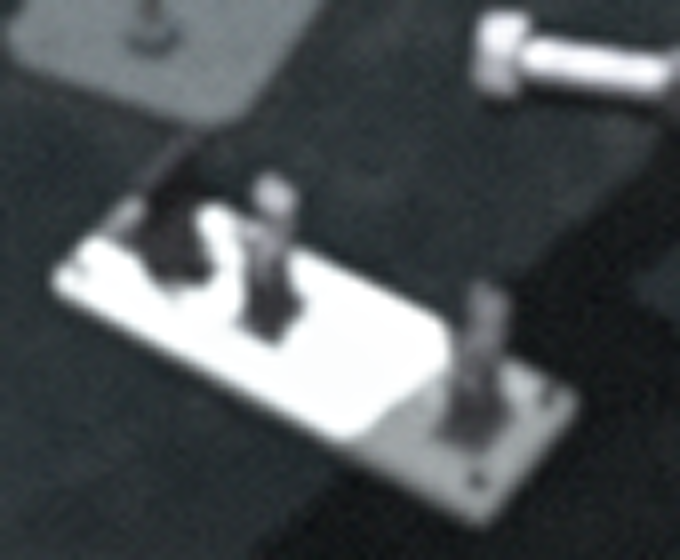

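```bash
python3 -m inch '-.2 .2 6 0 0 0;-.2 .2 6 0 0 0;-.2 .2 6 0 0 0;-.2 .2 6 0 0 0;-.2 .2 6 0 0 0;0 .2 6 0 0 0;0 0 6 0 0 0;0 0 6 0 0 0;0 0 5 0 0 0;0 0 4 0 0 0'
python3 - <<'E'
from h import *; from rig import ctrl
print(delta(ctrl.sense(),[632,-120,4],102.5))
E
```

```text
time_s: 4.37
eef_pos: [633.1, -120.3, 41.8]
ee_rot: [-0.0, 0.628, 0.778, -0.0]
force: [-0.8, 0.6, -0.0]
grip_width: 0.999
grip_force: 0.0
(array([ 0.6, -1. , 37.8]), array([-0.  , -0.  , -0.05]))
```

The crop shows the stop, both clips with posts, and the foot's corners at about (266,240), (321,271) and (332,255) px. Now the grasp.

```bash
python3 -m inch '0.6 -1 4 0 0 0;0 0 4 0 0 0;0 0 4 0 0 0;0 0 4 0 0 0;0 0 4 0 0 0;0 0 4 0 0 0;0 0 4 0 0 0;0 0 4 0 0 0;0 0 3 0 0 0;0 0 2.5 0 0 0'
python3 -m inch '0 0 0 0 0 0;0 0 0 0 0 0;0 0 0 0 0 0;0 0 0 0 0 0;0 0 0 0 0 0;0 0 0 0 0 0;0 0 0 0 0 0;0 0 0 0 0 0;0 0 0 0 0 0;0 0 0 0 0 0' 0 60
python3 - <<'E'
from h import *; from rig import ctrl
s=ctrl.sense();print(s["force"],s["wrist_torque"],s["grip_width"]*85)
import pickle
c=pickle.load(open("pics/scene1.pkl","rb"))
for p in ((266.3,240),(320.6,270.6),(332.5,255)): print(ray(c,p,12).round(1))
E
```

```text
time_s: 5.2
eef_pos: [632.1, -120.0, 4.6]
ee_rot: [-0.0, 0.628, 0.778, -0.0]
force: [0.7, 0.0, -0.1]
grip_width: 0.997
grip_force: 0.0
time_s: 6.03
eef_pos: [632.1, -120.0, 5.0]
ee_rot: [-0.0, 0.628, 0.778, -0.0]
force: [0.5, -0.3, -0.6]
grip_width: -0.001
grip_force: 0.0
[ 0.50082782 -0.30559595 -0.60158375] [-0.00392512 -0.02023606 -0.04986877] -0.08663221794673118
[455.6  52.3  12. ]
[ 425.  -125.2   12. ]
[ 482.9 -132.5   12. ]
```

Run:
```python
from h import *; from rig import ctrl
import pickle
c=ctrl.capture("scene"); pickle.dump(c,open("pics/scene2.pkl","wb"))
i=c["image"][:,:,::-1]; s=ctrl.sense(); print(proj(c,s["eef_pos"]),s["eef_pos"],s["grip_width"])
cv2.imwrite("pics/g1.png",cv2.resize(i[150:250,290:410],None,fx=6,fy=6,interpolation=cv2.INTER_CUBIC))
```

```text
[349.80751107 217.14844531] [ 632.13600935 -119.99180114    4.99707398] -0.003863984271199472
```

View pics/g1.png

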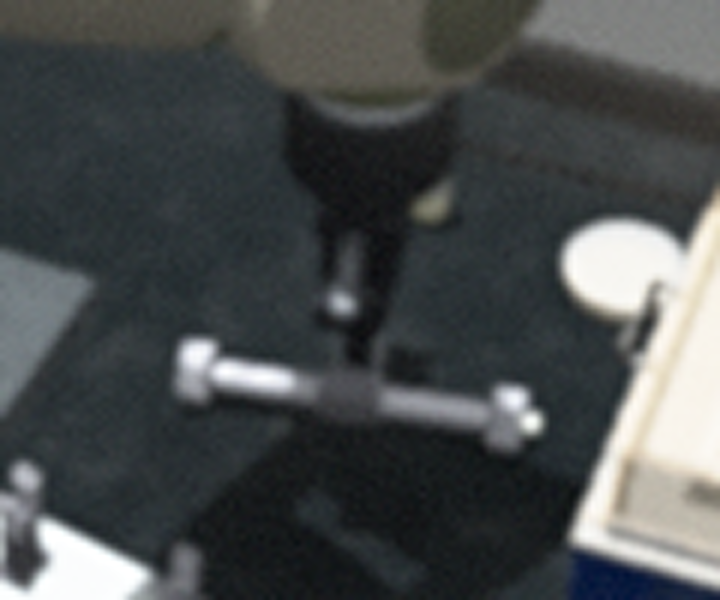

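Run:
```python
from h import *; from rig import ctrl
import pickle
c=pickle.load(open("pics/scene2.pkl","rb"))
for x in (622,632,642,652,662): print(x,[tuple(proj(c,[x,-120,z]).round(1)) for z in (5,22,40,78)])
c=pickle.load(open("pics/scene1.pkl","rb"))
print("open", [tuple((((proj(c,[632-s*46*.977,-120-s*46*.216,98+dz])-[274,140])*2.667).round())) for s in (1,-1) for dz in (0,13)], ((proj(c,[632,-120,98])-[274,140])*2.667).round())
i=c["image"][:,:,::-1]
j=pickle.load(open("pics/scene2.pkl","rb"))["image"][:,:,::-1]
cv2.imwrite("pics/g2.png",np.hstack([cv2.resize(k[140:235,320:380],None,fx=6.2,fy=6.2,interpolation=cv2.INTER_CUBIC) for k in (cv2.convertScaleAbs(i,alpha=2.2),cv2.convertScaleAbs(j,alpha=2.2))]))
```

```text
622 [(np.float64(348.4), np.float64(219.5)), (np.float64(348.6), np.float64(215.5)), (np.float64(348.7), np.float64(211.1)), (np.float64(349.1), np.float64(201.6))]
632 [(np.float64(349.8), np.float64(217.2)), (np.float64(350.0), np.float64(213.1)), (np.float64(350.1), np.float64(208.7)), (np.float64(350.5), np.float64(199.2))]
642 [(np.float64(351.1), np.float64(214.8)), (np.float64(351.3), np.float64(210.8)), (np.float64(351.5), np.float64(206.4)), (np.float64(351.9), np.float64(196.8))]
652 [(np.float64(352.5), np.float64(212.5)), (np.float64(352.6), np.float64(208.5)), (np.float64(352.8), np.float64(204.1)), (np.float64(353.3), np.float64(194.5))]
662 [(np.float64(353.8), np.float64(210.2)), (np.float64(354.0), np.float64(206.2)), (np.float64(354.2), np.float64(201.8)), (np.float64(354.6), np.float64(192.2))]
open [(np.float64(196.0), np.float64(176.0)), (np.float64(197.0), np.float64(167.0)), (np.float64(212.0), np.float64(114.0)), (np.float64(213.0), np.float64(104.0))] [205. 144.]
```

View pics/g2.png

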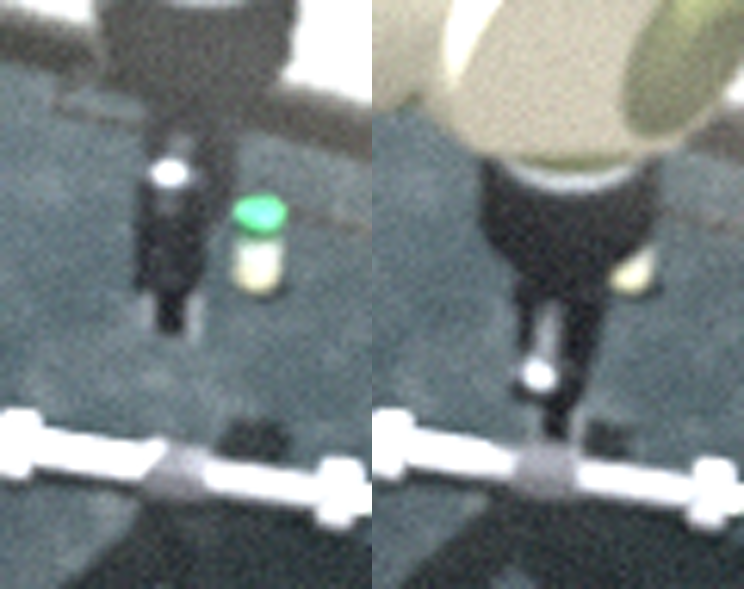

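g2 shows the shut fingertips ending at ~(349.5,211), just above the sleeve rather than around it. The column has not moved, so the real tips stand roughly 20–30 mm higher than I assumed. I'll part the fingers and descend in small steps while watching the force.

```bash
python3 -m inch '0 0 0 0 0 0;0 0 0 0 0 0;0 0 0 0 0 0;0 0 0 0 0 0;0 0 0 0 0 0;0 0 0 0 0 0;0 0 0 0 0 0;0 0 0 0 0 0;0 0 0 0 0 0;0 0 0 0 0 0' 0.55 60
python3 -m inch '0 0 .5 0 0 0;0 0 .5 0 0 0;0 0 .5 0 0 0;0 0 .5 0 0 0;0 0 .5 0 0 0;0 0 .5 0 0 0;0 0 0 0 0 0;0 0 0 0 0 0;0 0 0 0 0 0;0 0 0 0 0 0'
python3 - <<'E'
from h import *; from rig import ctrl
import pickle
s=ctrl.sense(); print(s["force"],s["grip_width"])
a=[]
for n,(x,y) in (("scene",(320,160)),("top",(310,150))):
    c=ctrl.capture(n); pickle.dump(c,open(f"pics/{n}3.pkl","wb")); a.append(cv2.resize(cv2.convertScaleAbs(c["image"][y:y+75,x:x+60,::-1],alpha=1.8),None,fx=6.5,fy=6.5,interpolation=cv2.INTER_CUBIC))
cv2.imwrite("pics/g3.png",np.hstack(a))
E
```

```text
time_s: 6.92
eef_pos: [632.2, -120.0, 5.0]
ee_rot: [0.0, 0.628, 0.778, -0.0]
force: [0.9, -0.3, -0.5]
grip_width: 0.548
grip_force: 0.0
time_s: 7.75
eef_pos: [632.2, -120.0, 2.1]
ee_rot: [0.0, 0.628, 0.778, 0.0]
force: [0.9, 0.2, 0.9]
grip_width: 0.548
grip_force: 0.0
[0.89552544 0.18578707 0.89190632] 0.5483418774408859
```

View pics/g3.png

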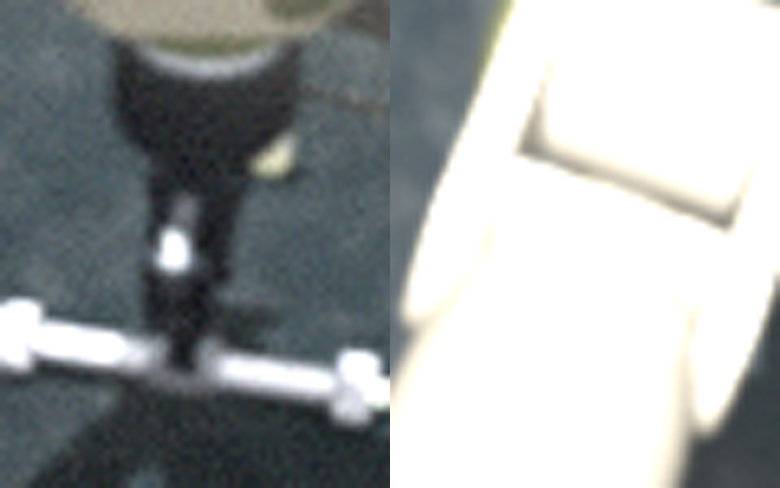

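The near finger's tip is now at ~(348,217) px, in front of the column but well above its underside. Further down is free, so I'll go on in small steps.

```bash
python3 -m inch '0 0 .5 0 0 0;0 0 .5 0 0 0;0 0 .5 0 0 0;0 0 .5 0 0 0;0 0 .5 0 0 0;0 0 .5 0 0 0;0 0 .5 0 0 0;0 0 .5 0 0 0;0 0 0 0 0 0;0 0 0 0 0 0' | sed -n '2p;4p'
python3 -m inch '0 0 .5 0 0 0;0 0 .5 0 0 0;0 0 .5 0 0 0;0 0 .5 0 0 0;0 0 .5 0 0 0;0 0 .5 0 0 0;0 0 .5 0 0 0;0 0 .5 0 0 0;0 0 0 0 0 0;0 0 0 0 0 0'| sed -n '2p;4p'
```

```text
eef_pos: [632.1, -120.0, -2.0]
force: [-0.5, 0.1, 0.3]
eef_pos: [632.2, -120.0, -6.0]
force: [1.2, -0.4, -0.1]
```

```bash
python3 -m inch '0 0 .5 0 0 0;0 0 .5 0 0 0;0 0 .5 0 0 0;0 0 .5 0 0 0;0 0 .5 0 0 0;0 0 .5 0 0 0;0 0 .5 0 0 0;0 0 .5 0 0 0;0 0 0 0 0 0;0 0 0 0 0 0' | sed -n '2p;4p'
python3 -m inch '0 0 .5 0 0 0;0 0 .5 0 0 0;0 0 .5 0 0 0;0 0 .5 0 0 0;0 0 .5 0 0 0;0 0 .5 0 0 0;0 0 .5 0 0 0;0 0 .5 0 0 0;0 0 0 0 0 0;0 0 0 0 0 0'| sed -n '2p;4p'
python3 - <<'E'
from h import *; from rig import ctrl
import pickle
c=ctrl.capture("scene"); x,y=320,160
cv2.imwrite("pics/g4.png",cv2.resize(cv2.convertScaleAbs(c["image"][y:y+75,x:x+60,::-1],alpha=1.8),None,fx=7,fy=7,interpolation=cv2.INTER_CUBIC))
E
```

```text
eef_pos: [632.1, -120.0, -10.0]
force: [0.6, -0.5, -0.7]
eef_pos: [632.1, -120.0, -14.0]
force: [-0.0, -0.1, 0.1]
```

View pics/g4.png

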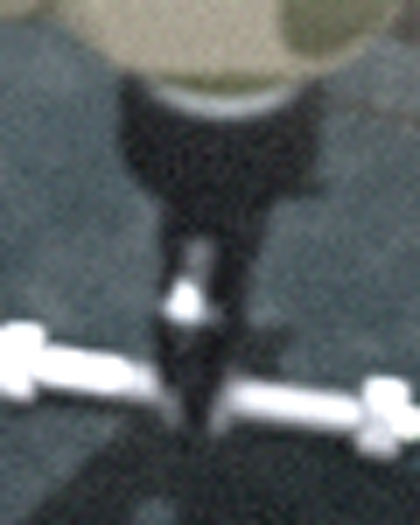

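The tips are now at ~(348,221) px, astride the sleeve and near the bench. I've now viewed ten pictures, so the rest goes by numbers. I'll close.

```bash
python3 -m inch '0 0 .5 0 0 0;0 0 .5 0 0 0;0 0 .5 0 0 0;0 0 .5 0 0 0;0 0 0 0 0 0;0 0 0 0 0 0;0 0 0 0 0 0;0 0 0 0 0 0;0 0 0 0 0 0;0 0 0 0 0 0' | sed -n '2p;4p'
python3 -m inch '0 0 0 0 0 0;0 0 0 0 0 0;0 0 0 0 0 0;0 0 0 0 0 0;0 0 0 0 0 0;0 0 0 0 0 0;0 0 0 0 0 0;0 0 0 0 0 0;0 0 0 0 0 0;0 0 0 0 0 0' 0 60
```

```text
eef_pos: [632.2, -120.0, -16.0]
force: [0.4, -0.4, 0.5]
time_s: 12.9
eef_pos: [632.3, -120.0, -15.8]
ee_rot: [0.0, 0.628, 0.778, 0.0]
force: [-1.2, 0.7, 5.6]
grip_width: 0.185
grip_force: 59.1
```

```bash
python3 -m inch '0 0 -2 0 0 0;0 0 -5 0 0 0;0 0 -10 0 0 0;0 0 -15 0 0 0;0 0 -15 0 0 0;0 0 -15 0 0 0;0 0 -15 0 0 0;0 0 -15 0 0 0;0 0 -10 0 0 0;0 0 -4 0 0 0'
python3 - <<'E'
from h import *; from rig import ctrl
s=ctrl.sense();print(s["force"],s["wrist_torque"],delta(s,[467.4,-79.1,90],81.3))
E
```

```text
time_s: 13.73
eef_pos: [632.8, -120.2, 92.1]
ee_rot: [0.001, 0.628, 0.778, 0.0]
force: [0.8, -1.1, -1.5]
grip_width: 0.184
grip_force: 58.7
[ 0.82433082 -1.1455523  -1.54682071] [ 0.04622976  0.03350803 -0.04575912] (array([  75.2, -153. ,    1.6]), array([0.02, 0.01, 3.48]))
```

```bash
python3 -m inch '3 -7 0 0 0 0;8 -17 0 0 0 0;9 -18 0 0 0 0;9 -18 0 0 0 0;9 -18 0 0 0 0;9 -18 0 0 0 0;9 -18 0 0 0 0;9 -18 0 0 0 0;7 -14 0 0 0 0;3 -7 0 0 0 0' | sed -n 2p
python3 -m inch '0 0 0 0 0 .2;0 0 0 0 0 .4;0 0 0 0 0 .5;0 0 0 0 0 .5;0 0 0 0 0 .5;0 0 0 0 0 .5;0 0 0 0 0 .4;0 0 0 0 0 .3;0 0 0 0 0 .18;0 0 0 0 0 0'
python3 - <<'E'
from h import *; from rig import ctrl
import pickle
s=ctrl.sense();print(s["force"],s["wrist_torque"],s["joints"],delta(s,[467.4,-79.1,70],81.3))
c=ctrl.capture("scene"); pickle.dump(c,open("pics/scene5.pkl","wb"))
d=np.array([.152,.988,0]); m=np.array([*s["eef_pos"][:2],s["eef_pos"][2]+28.8])+2*d
g=c["image"].min(2).astype(int)
for n,t in (("flat",74.5),("stub",-74.5)):
    p=proj(c,m+t*d); x,y=p.astype(int); w=g[y-14:y+15,x-14:x+15]; print(n,p,"max",w.max())
    print(w[::2,::1])
E
```

```text
eef_pos: [465.0, -78.3, 89.7]
time_s: 15.4
eef_pos: [467.3, -79.3, 89.9]
ee_rot: [0.0, 0.759, 0.651, 0.0]
force: [-0.2, 0.5, -1.5]
grip_width: 0.18
grip_force: 58.8
[-0.1831099   0.53711713 -1.46827915] [-0.02475208  0.05819589  0.042866  ] [-4.15911667e-01  3.25454353e-01  1.79266992e+00  2.36441738e-05
  1.02330286e+00 -2.63181581e-01] (array([ 0.2,  0. , 19.9]), array([ 0.  ,  0.  , -0.01]))
flat [285.56990428 213.65039833] max 247
[[126 120 122 124 114 102  84  84 100 119 126 124 124 118 118 116 120 119
  123 123 124 127 125 118  83  42  15  21  18]
 [119 121 122 123 118 113  92  81  99 120 121 122 120 120 119 117 121 118
  118 121 117 121 119  99  68  35  35  33  29]
 [125 126 128 125 119 116  94  80  93 109 118 124 121 123 122 120 118 117
  114 117 122 120 113  89  54  38  44  45  40]
 [126 125 123 121 120 115  97  85  87 107 117 120 121 121 119 120 119 116
  120 117 124 123 119 115  95  66  54  47  44]
 [125 124 123 126 118 114 103  92  88 100 103 124 157 175 170 151 133 122
  121 124 125 127 117 117 113  91  72  55  38]
 [120 121 123 119 104  91  93  97  95 109 151 205 238 24
[... 2311 characters left out ...]
 49  45  51  64  78  94 102  95  86  88  87  88
   76  65  49  43  46  44  45  45  45  43  41]
 [125 132 111  81  57  50  48  46  50  52  51  54  59  71  72  59  52  47
   46  45  43  46  49  47  44  45  41  39  43]
 [118 114  97  71  50  48  43  44  43  48  46  49  49  49  50  51  47  48
   44  46  43  44  44  44  41  45  47  45  44]
 [110 104  83  52  41  36  32  30  31  33  25  28  37  43  44  45  46  49
   49  48  47  46  44  46  47  43  44  48  47]
 [ 90  93 105 115 110  83  50  33  26  22  24  27  26  25  26  32  38  43
   43  49  50  52  47  46  49  49  49  47  46]
 [ 74  76 111 162 184 178 157 122  83  56  47  27  26  25  26  31  37  45
   46  47  49  45  49  46  53  50  52  52  53]]
```

```bash
python3 -m inch '-1 0 3 0 0 0;-1 0 5 0 0 0;-1 0 6 0 0 0;0 0 6 0 0 0;0 0 6 0 0 0;0 0 6 0 0 0;0 0 5 0 0 0;0 0 3 0 0 0;0 0 2 0 0 0;0 0 0 0 0 0' 
python3 -m inch '0 0 .5 0 0 0;0 0 .5 0 0 0;0 0 .5 0 0 0;0 0 .5 0 0 0;0 0 .5 0 0 0;0 0 .5 0 0 0;0 0 .5 0 0 0;0 0 .5 0 0 0;0 0 0 0 0 0;0 0 0 0 0 0'|sed -n '2p;4p'
python3 - <<'E'
from rig import ctrl
s=ctrl.sense();print(s["force"],s["wrist_torque"],s["eef_pos"])
E
```

```text
time_s: 16.28
eef_pos: [466.1, -81.9, 47.6]
ee_rot: [-0.0, 0.759, 0.652, -0.0]
force: [-0.3, -0.0, -1.3]
grip_width: 0.183
grip_force: 58.8
eef_pos: [466.3, -82.0, 44.0]
force: [0.4, 0.1, -1.7]
[ 0.4270824   0.10984455 -1.68143733] [ 0.0141612  -0.01997319  0.01033916] [466.27621701 -81.96698271  43.96416288]
```

```bash
python3 -m inch '0 0.5 .4 0 0 0;0 0 .4 0 0 0;0 0 .4 0 0 0;0 0 .4 0 0 0;0 0 .4 0 0 0;0 0 .4 0 0 0;0 0 .4 0 0 0;0 0 .4 0 0 0;0 0 .4 0 0 0;0 0 0 0 0 0'|sed -n '2p;4p'
python3 -m inch '0 0 .4 0 0 0;0 0 .4 0 0 0;0 0 .4 0 0 0;0 0 .4 0 0 0;0 0 .4 0 0 0;0 0 .4 0 0 0;0 0 0 0 0 0;0 0 0 0 0 0;0 0 0 0 0 0;0 0 0 0 0 0'|sed -n '2p;4p'
python3 - <<'E'
from rig import ctrl
s=ctrl.sense();print(s["force"],s["wrist_torque"],s["eef_pos"])
E
```

```text
eef_pos: [466.8, -82.1, 40.3]
force: [0.2, 0.1, -1.5]
eef_pos: [466.8, -82.1, 38.1]
force: [-0.5, 1.3, -0.1]
[-0.52540404  1.31619088 -0.05671843] [-0.0381374  -0.00328273  0.01898453] [466.81280272 -82.08240739  38.0506928 ]
```

```bash
python3 -m inch '0 0 .3 0 0 0;0 0 .3 0 0 0;0 0 .3 0 0 0;0 0 .3 0 0 0;0 0 .3 0 0 0;0 0 .3 0 0 0;0 0 .3 0 0 0;0 0 .3 0 0 0;0 0 .3 0 0 0;0 0 0 0 0 0'|sed -n '2p;4p'
python3 - <<'E'
from rig import ctrl
s=ctrl.sense();print(s["force"],s["wrist_torque"],s["eef_pos"],s["grip_width"])
E
```

```text
eef_pos: [466.4, -81.9, 35.3]
force: [-3.7, 1.2, 3.7]
[-3.69820237  1.15444615  3.71878708] [0.13247205 0.65689864 0.07102388] [466.44773484 -81.94229114  35.28187221] 0.185389520332223
```

```bash
python3 -m inch '0 -.3 0 0 0 0;0 -.3 0 0 0 0;0 -.3 0 0 0 0;0 -.3 0 0 0 0;0 0 .3 0 0 0;0 0 .3 0 0 0;0 0 .3 0 0 0;0 0 .3 0 0 0;0 0 0 0 0 0;0 0 0 0 0 0'|sed -n '2p;4p'
python3 - <<'E'
from rig import ctrl
s=ctrl.sense();print(s["force"],s["wrist_torque"],s["eef_pos"],s["grip_width"])
E
```

```text
eef_pos: [465.9, -82.0, 34.3]
force: [-1.5, 0.8, 4.8]
[-1.47806314  0.81613802  4.7724568 ] [ 0.21626198  0.25688771 -0.03043045] [465.92051577 -82.0236726   34.3456006 ] 0.18796897543909527
```

```bash
python3 -m inch '0 -.3 .4 0 0 0;0 -.3 .4 0 0 0;0 0 .4 0 0 0;0 0 .4 0 0 0;0 0 .4 0 0 0;0 0 .4 0 0 0;0 0 .4 0 0 0;0 0 0 0 0 0;0 0 0 0 0 0;0 0 0 0 0 0'|sed -n '2p;4p'
python3 - <<'E'
from rig import ctrl
s=ctrl.sense();print(s["force"],s["wrist_torque"],s["eef_pos"],s["grip_width"])
E
```

```text
eef_pos: [465.5, -82.0, 31.5]
force: [0.3, -1.1, 5.5]
[ 0.34316349 -1.140987    5.47951301] [ 0.0205388  -0.07938874 -0.03598433] [465.46452672 -82.03155664  31.51689282] 0.18589025084287286
```

```bash
python3 -m inch '0 0 .3 0 0 0;0 0 .3 0 0 0;0 0 .3 0 0 0;0 0 .3 0 0 0;0 0 .3 0 0 0;0 0 .3 0 0 0;0 0 .3 0 0 0;0 0 .3 0 0 0;0 0 0 0 0 0;0 0 0 0 0 0'|sed -n '2p;4p'
python3 - <<'E'
from rig import ctrl
s=ctrl.sense();print(s["force"],s["wrist_torque"],s["eef_pos"],s["grip_width"])
E
```

```text
eef_pos: [464.9, -81.7, 28.7]
force: [3.7, -0.1, -2.1]
[ 3.6991748  -0.13715678 -2.11510729] [-0.03489387 -0.59144996 -0.01528965] [464.94019643 -81.74930608  28.68815516] 0.18898635587193927
```

```bash
python3 -m inch '0 .3 .2 0 0 0;0 .3 .2 0 0 0;0 .2 .2 0 0 0;0 0 .2 0 0 0;0 0 .2 0 0 0;0 0 .2 0 0 0;0 0 .2 0 0 0;0 0 .2 0 0 0;0 0 0 0 0 0;0 0 0 0 0 0'|sed -n '2p;4p'
python3 - <<'E'
from rig import ctrl
s=ctrl.sense();print(s["force"],s["wrist_torque"],s["eef_pos"],s["grip_width"])
E
```

```text
eef_pos: [465.6, -81.8, 27.1]
force: [0.3, -0.1, -1.8]
[ 0.31391819 -0.0736954  -1.75273406] [ 0.00600228  0.06320507 -0.04157639] [465.56267464 -81.80537336  27.13593348] 0.1780029897016812
```

```bash
python3 -m inch '0 0 .2 0 0 0;0 0 .2 0 0 0;0 0 .2 0 0 0;0 0 .2 0 0 0;0 0 .2 0 0 0;0 0 0 0 0 0;0 0 0 0 0 0;0 0 0 0 0 0;0 0 0 0 0 0;0 0 0 0 0 0'|sed -n '2p;4p'
python3 - <<'E'
from rig import ctrl
s=ctrl.sense();print(s["force"],s["wrist_torque"],s["eef_pos"],s["grip_width"])
E
```

```text
eef_pos: [465.8, -81.9, 26.3]
force: [0.1, 0.1, -2.8]
[ 0.10023521  0.09876045 -2.80561851] [-0.00780383  0.13785621 -0.05504246] [465.7600418  -81.88969498  26.27112906] 0.1836411019575155
```

```bash
python3 -m inch '0 0 .2 0 0 0;0 0 .2 0 0 0;0 0 .2 0 0 0;0 0 .2 0 0 0;0 0 0 0 0 0;0 0 0 0 0 0;0 0 0 0 0 0;0 0 0 0 0 0;0 0 0 0 0 0;0 0 0 0 0 0'|sed -n '2p;4p'
python3 - <<'E'
from rig import ctrl
s=ctrl.sense();print(s["force"],s["wrist_torque"],s["eef_pos"],s["grip_width"])
E
```

```text
eef_pos: [465.9, -81.9, 25.9]
force: [-3.0, 0.8, 4.2]
[-3.03052061  0.7668628   4.2103462 ] [ 0.16627489  0.53181789 -0.0054782 ] [465.91130052 -81.94819884  25.89669363] 0.18321693877866965
```

```bash
cat > f.py <<'E'
from rig import ctrl
s=ctrl.sense();f=s["force"];p=s["eef_pos"]
fa=.152*f[0]+.988*f[1]
print("t %.2f axial %.1f lat %.1f z %.1f pos"%(s["time_s"],fa,.988*f[0]-.152*f[1],f[2]),p.round(2),"u %.2f"%(.152*p[0]+.988*p[1]))
raise SystemExit(fa<-6.5)
E
python3 f.py
python3 -m inch '0 -.4 -.2 0 0 0;.2 0 0 0 0 0;.2 0 0 0 0 0;.2 0 0 0 0 0;.2 0 0 0 0 0;.2 0 0 0 0 0;.2 0 0 0 0 0;.2 0 0 0 0 0;.2 0 0 0 0 0;0 0 0 0 0 0' >/dev/null; python3 f.py
python3 -m inch '.2 0 0 0 0 0;.2 0 0 0 0 0;.2 0 0 0 0 0;.2 0 0 0 0 0;.2 0 0 0 0 0;.2 0 0 0 0 0;.2 0 0 0 0 0;.2 0 0 0 0 0;0 0 0 0 0 0;0 0 0 0 0 0' >/dev/null; python3 f.py
```

```text
t 24.62 axial 0.3 lat -3.1 z 4.2 pos [465.91 -81.95  25.9 ] u -10.15
t 25.45 axial -3.5 lat -0.1 z 5.4 pos [465.93 -80.43  25.9 ] u -8.64
t 26.28 axial -4.4 lat -0.8 z 5.3 pos [466.15 -78.83  25.91] u -7.03False
False
False
```

```bash
sed -i 's/SystemExit(fa<-6.5)/SystemExit(int(fa<-6.5))/' f.py
python3 -m inch '.15 0 0 0 0 0;.15 0 0 0 0 0;.15 0 0 0 0 0;.15 0 0 0 0 0;.15 0 0 0 0 0;.15 0 0 0 0 0;.15 0 0 0 0 0;.15 0 0 0 0 0;.15 0 0 0 0 0;.15 0 0 0 0 0' >/dev/null; python3 f.py &&
python3 -m inch '.15 0 0 0 0 0;.15 0 0 0 0 0;.15 0 0 0 0 0;.15 0 0 0 0 0;.15 0 0 0 0 0;.15 0 0 0 0 0;.15 0 0 0 0 0;.15 0 0 0 0 0;.15 0 0 0 0 0;.15 0 0 0 0 0' >/dev/null && python3 f.py &&
python3 -m inch '.15 0 0 0 0 0;.15 0 0 0 0 0;.15 0 0 0 0 0;.15 0 0 0 0 0;.15 0 0 0 0 0;.15 0 0 0 0 0;.15 0 0 0 0 0;.15 0 0 0 0 0;.15 0 0 0 0 0;.15 0 0 0 0 0' >/dev/null && python3 f.py &&
python3 -m inch '.15 0 0 0 0 0;.15 0 0 0 0 0;.15 0 0 0 0 0;.15 0 0 0 0 0;.15 0 0 0 0 0;.15 0 0 0 0 0;.15 0 0 0 0 0;.15 0 0 0 0 0;.15 0 0 0 0 0;.15 0 0 0 0 0' >/dev/null && python3 f.py
```

```text
t 27.12 axial -3.9 lat -0.7 z 5.4 pos [466.33 -77.38  25.89] u -5.57
t 27.95 axial -4.5 lat -0.0 z 6.2 pos [466.57 -75.89  25.91] u -4.06
t 28.78 axial -4.0 lat 0.2 z 5.8 pos [466.81 -74.41  25.91] u -2.56
t 29.62 axial -3.6 lat 0.3 z 6.1 pos [467.04 -72.94  25.92] u -1.08
```

```bash
python3 -m inch '.15 0 -.1 0 0 0;.15 0 0 0 0 0;.15 0 0 0 0 0;.15 0 0 0 0 0;.15 0 0 0 0 0;.15 0 0 0 0 0;.15 0 0 0 0 0;.15 0 0 0 0 0;.15 0 0 0 0 0;.15 0 0 0 0 0' >/dev/null; python3 f.py &&
python3 -m inch '.15 0 0 0 0 0;.15 0 0 0 0 0;.15 0 0 0 0 0;.15 0 0 0 0 0;.15 0 0 0 0 0;.15 0 0 0 0 0;.15 0 0 0 0 0;.15 0 0 0 0 0;.15 0 0 0 0 0;.15 0 0 0 0 0' >/dev/null && python3 f.py &&
python3 -m inch '.15 0 0 0 0 0;.15 0 0 0 0 0;.15 0 0 0 0 0;.15 0 0 0 0 0;.15 0 0 0 0 0;.15 0 0 0 0 0;.15 0 0 0 0 0;.15 0 0 0 0 0;.15 0 0 0 0 0;.15 0 0 0 0 0' >/dev/null && python3 f.py &&
python3 -m inch '.15 0 0 0 0 0;.15 0 0 0 0 0;.15 0 0 0 0 0;.15 0 0 0 0 0;.15 0 0 0 0 0;.15 0 0 0 0 0;.15 0 0 0 0 0;.15 0 0 0 0 0;.15 0 0 0 0 0;.15 0 0 0 0 0' >/dev/null && python3 f.py
```

```text
t 30.45 axial -3.5 lat 0.5 z 5.3 pos [467.18 -71.37  25.91] u 0.50
t 31.28 axial -12.3 lat -1.8 z 4.2 pos [467.26 -70.87  25.92] u 1.00
```

```bash
python3 -m inch '.15 0 0 0 0 0;0 0 0 0 0 0;0 0 0 0 0 0;0 0 0 0 0 0;0 0 0 0 0 0;0 0 0 0 0 0;0 0 0 0 0 0;0 0 0 0 0 0;0 0 0 0 0 0;0 0 0 0 0 0' >/dev/null; python3 f.py
```

```text
t 32.12 axial -11.3 lat -0.8 z 4.9 pos [467.26 -70.89  25.93] u 0.99
```

```bash
python3 -m inch '-.3 0 0 0 0 0;-.3 0 0 0 0 0;-.2 0 0 0 0 0;0 0 0 0 0 0;0 0 0 0 0 0;0 0 0 0 0 0;0 0 0 0 0 0;0 0 0 0 0 0;0 0 0 0 0 0;0 0 0 0 0 0' >/dev/null; python3 f.py
python3 -m inch '0 0 0 0 0 0;0 0 0 0 0 0;0 0 0 0 0 0;0 0 0 0 0 0;0 0 0 0 0 0;0 0 0 0 0 0;0 0 0 0 0 0;0 0 0 0 0 0;0 0 0 0 0 0;0 0 0 0 0 0' 0.55 |tail -2; python3 f.py
```

```text
t 32.95 axial -6.4 lat -0.7 z 5.2 pos [467.23 -70.91  25.91] u 0.96
grip_width: 0.551
grip_force: 0.0
t 33.78 axial 0.2 lat -0.7 z 0.4 pos [467.16 -70.42  25.8 ] u 1.44
```

```bash
python3 -m inch '0 0 -1 0 0 0;0 0 -2 0 0 0;0 0 -4 0 0 0;0 0 -8 0 0 0;0 0 -10 0 0 0;0 0 -10 0 0 0;0 0 -10 0 0 0;0 0 -10 0 0 0;0 0 -10 0 0 0;0 0 -10 0 0 0' >/dev/null; python3 f.py
python3 -m inch '0 0 -15 0 0 0;0 0 -15 0 0 0;0 0 -15 0 0 0;0 0 -15 0 0 0;0 0 -15 0 0 0;0 0 -15 0 0 0;0 0 -10 0 0 0;0 0 -5 0 0 0;0 0 0 0 0 0;0 0 0 0 0 0' >/dev/null; python3 f.py
python3 - <<'E'
from h import *; from rig import ctrl
c=ctrl.capture("scene"); g=c["image"].min(2); d=np.array([.152,.988,0])
# feature check: bright-weighted nut centres against prediction, seated axis z=55
m=np.array([467.26,-70.9,54.9])+4*d
for n,t in (("flat",74.5),("stub",-74.5)):
    p=proj(c,m+t*d);x,y=p.round().astype(int); w=g[y-12:y+13,x-12:x+13]; print(n,p.round(1)); print(w[::2])
E
```

```text
t 34.62 axial 0.7 lat -0.5 z 0.2 pos [467.22 -70.44 102.12] u 1.42
t 35.45 axial -0.3 lat -0.7 z -0.7 pos [466.94 -70.34 205.45] u 1.48
flat [284.  228.8]
[[ 58  64  76  88  97 103 114 118 124 122 123 129 130 129 126 126 128 123
  111  91  67  51  48  48  48]
 [ 59  55  54  54  51  56  65  75  78  90  98 109 113 118 117 113 105  93
   80  59  53  53  53  47  47]
 [ 48  57  56  58  58  53  53  50  48  49  62  70  67  63  61  57  55  52
   43  56  53  47  49  47  48]
 [ 47  49  51  53  52  54  50  52  66  98 138 161 151 120  81  61  56  49
   51  51  47  48  47  45  52]
 [ 48  47  49  51  48  54  64  90 146 202 241 247 245 233 180 110  63  48
   40  43  42  49  46  46  49]
 [ 40  50  46  43  52  64  84 123 182 219 241 241 226 184 139 112  95  64
   49  59 110 144 141 101  66]
 [ 41  44  47  69  88  82  87 136 173 187 181 155 131 170 226 242 238 215
  178 154 174 195 203 183 137]
 [ 45  73 111 150 150 121  99 134 170 180 159 115 103 152 206 230 241 244
  243 241 238 231 218 187 131]
 [100 122 134 123  92  63  51  71  98 119 114  90  76 105 155 179 194 199
  217 238 244 244 245 245 235]

[... 1105 characters left out ...]
28 126 125 126 127 126 137 138 113  74
   39  29  38  45  43  49  45]
 [ 59  61  58  77 111 148 157 147 127 122 125 115 105 125 156 172 155 106
   55  36  41  46  46  47  46]
 [ 58  59  68  85 117 149 167 162 142 120 113 101  93  85  93  98  86  65
   49  42  49  50  47  52  53]
 [ 68  75  98 138 168 183 189 182 159 121  83  62  60  53  42  45  50  45
   49  47  45  50  50  57  57]
 [104 112 137 155 166 170 167 142 105  61  37  25  28  26  30  36  41  46
   50  45  54  49  52  54  62]
 [131 135 153 163 155 142 115  79  44  28  24  26  27  24  23  25  28  32
   40  45  49  50  50  51  57]
 [119 122 142 145 125  86  53  35  20  23  23  21  24  22  30  26  21  28
   39  42  46  51  46  46  52]]
```

```bash
python3 -c "
from rig import ctrl
print(ctrl.finish_job())"
```

```text
the job is handed in; nothing more can be done
None
```

I handed the job in at about 35 s. By force and position readings the column is snapped home in both clips; I slid it to the stop, held it there for about 0.8 s at 11–12 N measured (some 4 N of it sliding friction), and let it go. The first grasp closed above the column without touching it, and I took no last look at the crucible, vial and petri dish.

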